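# Hang the brushed bracket on the paint rail

### The arm

A 6-joint arm with a two-finger parallel gripper is mounted at the origin on the work surface. World frame = base frame: x ahead of the robot, y to its left, z up, the work surface at z = 0. Lengths are in m, angles in rad, forces in N, time in s.
With the tool pointing down it reaches from about 0.275 to 0.975 m from the base axis. Payload 8.4 kg.
Tool frame: the origin (TCP) lies at the very end of the fingers, on their centre line; the grasp point (between the pads) lies 19 mm behind it; z points along the fingers, y is the line along which they close (so a half turn about z gives the same grasp; the last joint's range is limited). The gripper opens to 92 mm and grips with 3 to 60 N. Pads are 20 mm wide; open, the fingers measure 128 mm over their backs; the gripper's body (75 mm by 189 mm) begins 69 mm behind the grasp point.
Start: joints at [-1.318, 0.353, 1.633, -0, 1.155, -0.002], TCP at [0.158, -0.605, 0.194] pointing down, gripper open.
Joint ranges: [-2.63, 2.63], [-0.92, 2.1], [0.06, 2.66], [-1.3, 4.44], [0, 2.69], [-3.02, 3.02]. Speed limits (rad/s): [2.22, 2.22, 2.79, 3.14, 3.14, 3.14].

### API

Orientations are given as a unit quaternion [x, y, z, w].
In Python, from rig import manip gives the robot as it stands.
- The arm moves only by the shell command python3 -m crank 'ROWS' [FORCE]. ROWS is JSON, one flat list of numbers, 7 for each row, row after row: the turn, a rotation vector about the tool's x, y, z in degrees, then the shift along the tool's x, y, z in cm, then the closure in counts, from 0 (fully open) to 255 (shut). In form: [rx, ry, rz, dx, dy, dz, gripper, rx, ry, rz, dx, dy, dz, gripper, ...]. A call has 1 to 5 rows; each row shifts and turns the commanded pose from where the row before left it, along the tool's axes as they then stand; what a row does not reach is not made up. A row lasts 1/10 s, in which the tool goes at most 50 mm and 8.59 degrees, less where a joint would pass 70% of its speed; a pose out of reach is approached as far as the arm can. A call is refused whole if a number of a shift passes 5 or a number of a turn 8.59, either way. A call with a gripper value outside its range is refused whole. The fingers move at their own pace and stop on an object; FORCE is the grip in N (left out, the last holds). Time passes only in rows, so rows that do not move let the fingers close. It gives the time, the measured TCP pose, the force, the opening and the grip force at its end, in the units of the state.
- manip.get_state(): the state, without advancing time (a new reading comes with each control period).
- manip.grab_frame(name): name is "scene" or "side" or "wrist"; returns a dict with "frame" (384x512x3 uint8, blue, green, red), "fx", "fy", "cx", "cy" (pixels), "cam_to_world" (4x4, takes a point from camera to world coordinates); the wrist camera has in their place "T_tool_cam" (4x4, takes a point from camera to tool coordinates, whose origin is the TCP and whose axes are the flange's). Camera axes: x right, y up, looking along -z (the intrinsics and any distortion apply to the point x, -y, -z); pixel columns grow to the right and rows downward; lengths in m; the calibration is good to about 2 mm. A picture is of the moment at which its call begins: read the wrist's pose just before it. There is no depth.
- manip.finish_job(): hands the job in; it is judged then, once.
The state is a dict: "t": time; "q": joint angles; "qvel": joint speeds; "joint_efforts": joint torques, N m; "tool_pos": TCP position; "orientation": TCP orientation; "force": force on the tool from outside, world axes, zero at the start; "ft_torque": the same for the moment, N m; "width": opening from 0.0 (shut) to 1.0 (fully open); "gripper_force": force on a finger pad.
Only numpy, scipy, OpenCV 4.12 (cv2) and the standard library are available. Lean on these libraries where they do the work, as an engineer would, in place of code of your own. Each camera call takes 0.05 s, during which the arm holds its last target. There are 200 camera calls.

### The job

The bright bracket with the yellow hook is to hang on the paint rail under the blue beam. In the green crate only its hook can be got at, so lift it out, stand it upright on the bench and let go, then take it again lower down with the hook free, hang it gently on the open end of the rail and slide it along until its hook is in line with the yellow marker. Leave it hanging still, and do not disturb the other brackets or the things lying on the bench.

Things in the scene. Friction and masses are not known exactly. Their poses are not given: they have to be found in the camera images.
- bracket_hook (a point): Loose: bright steel bracket, 0.45 to 0.7 kg, with a yellow hook of 8 mm round bar. Point: centre of the hook's half-round bend (inner radius 14 mm, outer 22 mm). z is up when it stands; hook and web lie in its x-z plane. Shank at x = -18 mm; tip at x = +18 mm, ending 12 mm below this point; the hook is open below between them. Starts standing in a crate cell, shank on the crate's -x side.
- bracket_web (a point): Same body and axes as bracket_hook, 116 mm below it: centre of the web, an upright plate 80 (x) x 8 (y) x 56 (z) mm above the foot, a flat plate 80 (x) x 50 (y) x 6 mm whose underside is 34 mm below this point. The hook's shank rises from the web's top edge. In balance about x = 0, y = 0, so it stands on its foot and hangs upright.
- crate: Fixed. Green steel crate 100 (x) x 156 (y) x 80 mm high, floor and walls 4 mm; a divider makes two cells of 92 x 72 mm side by side in y. Origin: centre of its underside, on the bench (bench top z = 0). The brackets stand in the cells with the web's top 14 mm below the rim: only the hooks stick out.
- rail_mid (a point): Fixed. Middle of the axis of the rail, a bare round bar 16 mm thick along the rack's y, 205 mm above the bench, between posts 30 mm square at y = -260 and +260 mm. x points away from the robot. A hanging bracket's bend centre is 6 mm below the axis, its crown's top 16 mm above it. Let go, it may swing a little for 2 s. The bench is bare for 160 mm on the robot's side of this point.
- rail_open (a point): Fixed. Point on the rail's axis 125 mm to the -y side of rail_mid, same axes: middle part of the open end (y = -240 to -30 mm from rail_mid), where a hook can be put on. Above the whole rail runs a blue top beam 50 mm wide (x) and 30 mm high, its underside 90 mm above the rail's axis.
- keeper (a point): Fixed. Middle of the keeper, a flat steel bar 30 (x) x 275 (y) x 5 mm under the beam, covering the rail from y = -30 to +245 mm from rail_mid. Its underside is 28 mm above the rail's axis: no hook can be put on or come off there, but a hanging one slides along beneath it.
- mark (a point): Yellow marker, 20 mm wide along the rail, clipped over the blue beam and the keeper bar; it stays where it is during the job. This point is on the rail's axis exactly below the middle of the marker; y points along the rail.
- raw_bracket: Loose, leave alone: a rusty brown bracket of the same shape with a black hook, in the crate's other cell. Origin: centre of the foot's underside.
- hung_bracket: Loose, leave alone: a red painted bracket of the same shape with a black hook, hanging on the rail near its closed end, about 200 mm to the +y side of rail_mid. Origin: centre of the foot's underside.
- brush: Loose, leave alone: wire brush, wooden back, 260 x 30 x 44 mm, lying along its x. Origin: under its middle.
- chip_hammer: Loose, leave alone: chipping hammer with orange grip, 300 mm long (x), head 130 mm (y), 30 mm high. Origin: under the shaft.
- rod_box: Loose, leave alone: yellow box 65 x 300 x 28 mm beyond the rack. Origin: centre of its underside.
- angle_iron: Loose, leave alone: rusty offcut of 30 mm angle, 160 mm long (x). Origin: centre of its underside.
- magnet_square: Loose, leave alone: red magnetic square, about 105 x 105 x 18 mm. Origin: centre of its underside.

How it is judged:
On the way, in this order (a step that is already met when the one before it is completed fails the run):
1. the bright bracket stands upright on the bench, clear of the crate, and has been let go (height (world z) of bracket_web between 0.031 and 0.038 m and angle between bracket_web's own z axis and vertical below 0.06 rad and horizontal distance between bracket_web and crate above 0.12 m and contact force between bracket and the arm below 0.1 N and contact force between bracket and the fingers below 0.1 N), for 0.2 s.
2. the bright bracket hangs by its hook on the open end of the rail (z of bracket_hook in the frame of rail_mid between -0.011 and -0.001 m and x of bracket_hook in the frame of rail_mid between -0.01 and 0.01 m and y of bracket_hook in the frame of rail_mid between -0.245 and -0.02 m), for 0.2 s.
At the end, for the whole second after the job is handed in: The bright bracket hangs by its hook on the rail (bend centre 2 to 10 mm below the rail's axis and within 10 mm of it in x), within 0.12 rad of upright, its hook within 10 mm of the middle of the yellow marker along the rail, let go and at rest (slower than 0.05 m/s) (y of bracket_hook in the frame of mark between -0.01 and 0.01 m and x of bracket_hook in the frame of mark between -0.01 and 0.01 m and z of bracket_hook in the frame of mark between -0.01 and -0.002 m and angle between bracket_hook's own z axis and vertical below 0.12 rad and linear speed of bracket below 0.05 m/s); the robot touches nothing.
It fails at once if the bright bracket is pressed or banged against the rail or its rack with more than 40 N (contact force between bracket and rack above 40 N).
It fails at once if another bracket is shifted by more than 30 mm (distance of any of raw_bracket, hung_bracket from where it was at the start of the episode above 0.03 m).
It fails at once if a thing lying on the bench is shifted by more than 30 mm (distance of any of brush, chip_hammer, rod_box, angle_iron, magnet_square from where it was at the start of the episode above 0.03 m).
It also fails if it takes over 72 s, if anything falls off the work surface, if the arm or the gripper's body presses on something with over 40 N, if the wrist force passes 120 N, or if a joint passes its speed limit or range.

## Working session

There is one attempt and no reset: what is moved stays moved. The work goes in short steps, Python scripts to look and compute and a shell command to move; the robot and the scene stay as the last step left them, time stands still between calls to the robot, and variables do not carry over. Pictures are saved under pics/ and viewed, at most 10 in all, crops included, and the job is handed in when it is done.

```bash
mkdir -p pics; ls
python3 - <<'E'
from rig import manip
import cv2,json,numpy as np
s=manip.get_state(); print({k:np.round(v,3).tolist() for k,v in s.items()})
for n in ["scene","side","wrist"]:
    f=manip.grab_frame(n); cv2.imwrite(f"pics/{n}0.png",f["frame"])
    print(n,{k:np.round(v,4).tolist() for k,v in f.items() if k!="frame"})
a=[cv2.imread(f"pics/{n}0.png") for n in ["scene","side"]]
E
```

```text
pics
{'t': 0.0, 'q': [-1.318, 0.354, 1.634, -0.0, 1.155, -0.002], 'qvel': [-0.0, 0.001, 0.001, 0.0, 0.002, 0.001], 'joint_efforts': [0.001, -59.385, -33.422, 0.07, 0.024, -0.0], 'tool_pos': [0.157, -0.604, 0.194], 'orientation': [0.992, 0.127, -0.0, -0.001], 'force': [-0.161, 0.342, 0.613], 'ft_torque': [0.013, -0.059, -0.036], 'gripper_force': 0.0, 'width': 0.999}
scene {'fx': 363.9406, 'fy': 363.9406, 'cx': 257.589, 'cy': 190.778, 'cam_to_world': [[-0.2802, -0.8436, 0.4581, 1.1182], [0.9599, -0.2512, 0.1244, 0.1063], [0.0101, 0.4745, 0.8802, 1.2097], [0.0, 0.0, 0.0, 1.0]]}
side {'fx': 495.7107, 'fy': 495.7107, 'cx': 260.7443, 'cy': 185.5571, 'cam_to_world': [[-0.9978, 0.0467, -0.0475, 0.4899], [-0.0656, -0.8164, 0.5737, 0.7429], [-0.012, 0.5755, 0.8177, 1.2611], [0.0, 0.0, 0.0, 1.0]]}
wrist {'fx': 303.9674, 'fy': 303.9674, 'cx': 252.5457, 'cy': 192.1231, 'T_tool_cam': [[0.0005, 0.9666, 0.2563, 0.0717], [1.0, -0.0001, -0.0014, 0.0007], [-0.0013, 0.2563, -0.9666, -0.1901], [0.0, 0.0, 0.0, 1.0]]}
```

View pics/scene0.png

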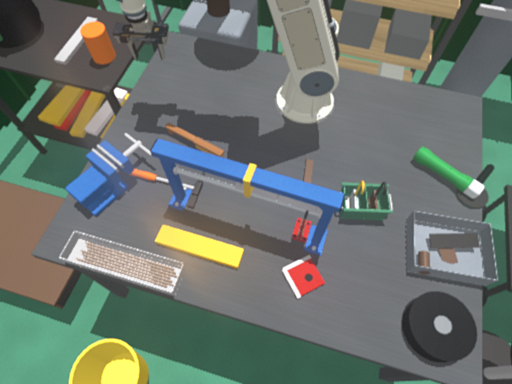

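View pics/side0.png

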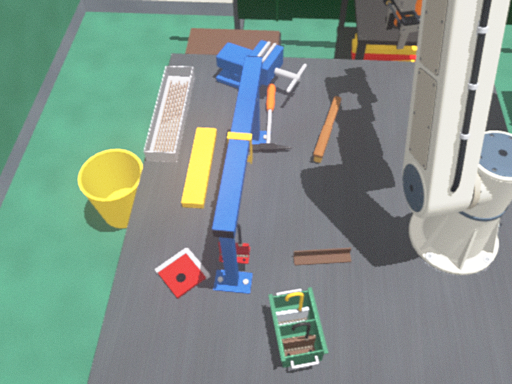

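The scene view shows the rack: its -y post is near (180,190) and its +y post near (325,230), with the yellow marker at (250,180). The crate is at (365,200), with the yellow hook at about (361,187). The side view shows the crate at (297,325) and the yellow hook at (295,297). I'll zoom in to measure these.

Run:
```python
import cv2
a=cv2.imread("pics/scene0.png")[130:270,145:405]; cv2.imwrite("pics/c1.png",cv2.resize(a,None,fx=3,fy=3,interpolation=cv2.INTER_CUBIC))
b=cv2.imread("pics/side0.png"); p=cv2.resize(b[50:300,195:305],None,fx=2.4,fy=2.4,interpolation=cv2.INTER_CUBIC)
q=cv2.resize(b[280:375,260:335],None,fx=6,fy=6,interpolation=cv2.INTER_CUBIC)
import numpy as np
o=np.zeros((600,p.shape[1]+q.shape[1],3),np.uint8);o[:600,:p.shape[1]]=p;o[:q.shape[0],p.shape[1]:]=q;print(p.shape,q.shape)
cv2.imwrite("pics/c2.png",o)
```

```text
(600, 264, 3) (570, 450, 3)
```

View pics/c1.png

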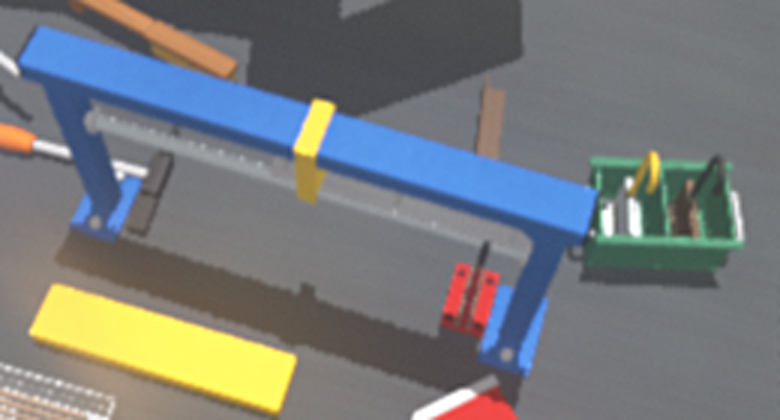

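View pics/c2.png

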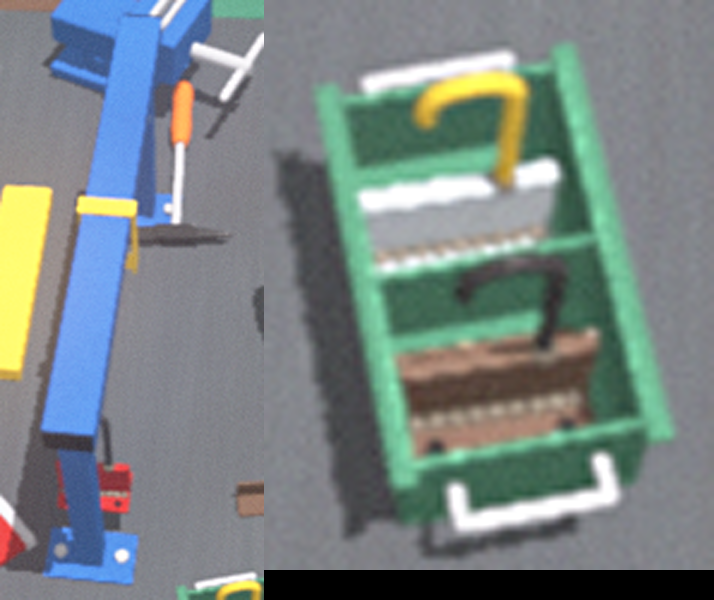

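The scene crop shows the beam's top edge running from (38,27) to (597,188), with the marker over it at (320,102)-(300,200). The side crop shows the beam's top +y end at (43,432)/(93,436), the marker at (107,206), the hook shank at (510,170), the crown at (480,85) and the tip at (426,122).

```bash
cat > h.py <<'E'
import numpy as np
from rig import manip
C={"scene":(363.9406,257.589,190.778,[[-0.2802,-0.8436,0.4581,1.1182],[0.9599,-0.2512,0.1244,0.1063],[0.0101,0.4745,0.8802,1.2097]]),
"side":(495.7107,260.7443,185.5571,[[-0.9978,0.0467,-0.0475,0.4899],[-0.0656,-0.8164,0.5737,0.7429],[-0.012,0.5755,0.8177,1.2611]])}
def ray(n,u,v):
    f,cx,cy,M=C[n];M=np.array(M);return M[:,3],M[:,:3]@[(u-cx)/f,-(v-cy)/f,-1]
def onz(n,u,v,z):
    o,d=ray(n,u,v);return np.round(o+d*(z-o[2])/d[2],4)
def proj(n,P):
    f,cx,cy,M=C[n];M=np.array(M);p=M[:,:3].T@(np.array(P)-M[:,3]);return np.round([cx-f*p[0]/p[2],cy+f*p[1]/p[2]],1)
def tri(a,b):
    (o,d),(p,e)=ray(*a),ray(*b);d,e=d/np.linalg.norm(d),e/np.linalg.norm(e)
    s=np.linalg.lstsq(np.c_[d,-e],p-o,rcond=None)[0];A,B=o+s[0]*d,p+s[1]*e
    return np.round((A+B)/2,4),round(float(np.linalg.norm(A-B)),4)
E
python3 - <<'E'
from h import *
c1=lambda u,v:("scene",145+u/3-.33,130+v/3-.33)
cl=lambda u,v:("side",195+u/2.4-.3,50+v/2.4-.3)
cr=lambda u,v:("side",260+(u-264)/6-.4,280+v/6-.4)
for n,p in dict(beamL_nearrobot=c1(38,27),beamR_nr=c1(597,188),mark_nr=c1(322,100)).items(): print(n,onz(*p,.325))
for n,p in dict(endfar=cl(43,432),endnear=cl(93,436),beg_far=cl(125,13),beg_near=cl(159,14),mk=cl(107,206),mk1=cl(77,207),mk2=cl(137,207)).items(): print(n,onz(*p,.325))
for n,p in dict(shank_base=(cr(507,180),.066),webL=(cr(362,200),.066),webR=(cr(556,168),.066),crown=(cr(482,84),.172),r1=(cr(320,90),.08),r2=(cr(565,48),.08),r3=(cr(668,435),.08),r4=(cr(400,500),.08)).items(): print(n,onz(*p[0],p[1]))
for n,p in dict(r1=c1(590,160),r2=c1(733,160),r3=c1(742,240),r4=c1(588,240)).items(): print(n,onz(*p,.08))
print("crown",tri(c1(652,153),cr(482,80)))
print("tip",tri(c1(641,190),cr(426,125)))
E
```

```text
beamL_nearrobot [ 0.5736 -0.3548  0.325 ]
beamR_nr [0.5946 0.2106 0.325 ]
mark_nr [ 0.5751 -0.0596  0.325 ]
endfar [0.6412 0.2093 0.325 ]
endnear [0.5955 0.2108 0.325 ]
beg_far [ 0.6134 -0.3629  0.325 ]
beg_near [ 0.5732 -0.3632  0.325 ]
mk [ 0.6076 -0.0627  0.325 ]
mk1 [ 0.6385 -0.0596  0.325 ]
mk2 [ 0.5764 -0.063   0.325 ]
shank_base [0.436  0.2778 0.066 ]
webL [0.496  0.2902 0.066 ]
webR [0.4157 0.2714 0.066 ]
crown [0.4512 0.2809 0.172 ]
r1 [0.5158 0.2487 0.08  ]
r2 [0.4133 0.2236 0.08  ]
r3 [0.3716 0.3835 0.08  ]
r4 [0.4754 0.4149 0.08  ]
r1 [0.4144 0.2249 0.08  ]
r2 [0.3655 0.389  0.08  ]
r3 [0.469  0.4111 0.08  ]
r4 [0.5195 0.2412 0.08  ]
crown (array([0.4498, 0.2798, 0.1783]), 0.0052)
tip (array([0.4707, 0.2819, 0.1332]), 0.003)
```

```bash
python3 - <<'E'
from h import *
c1=lambda u,v:("scene",145+u/3-.33,130+v/3-.33)
for n,p,z in [("brush",c1(235,70),.04),("brush2",c1(150,45),.04),("angle",c1(488,85),.03),("angle2",c1(490,155),.01),("hamhead",c1(165,160),.03),("hamhead2",c1(140,230),.03),("grip",c1(30,140),.03),("postfootL",c1(95,222),.0),("postfootR",c1(507,355),.0)]: print(n,onz(*p,z))
for n,p,z in [("brush",("side",327,130),.04),("brushend",("side",317,160),.04),("brushend",("side",338,98),.04),("hh",("side",290,148),.03),("hh",("side",255,147),.03)]: print(n,onz(*p,z))
E
C="python3 -m crank"
$C '[0,0,0,1,-1.5,-1,115, 0,0,0,2,-3,-1,115, 0,0,0,2.3,-3.5,-1,115, 0,0,0,2.3,-3.5,-1,115, 0,0,0,2.3,-3.5,-1,115]' 25
$C '[0,0,0,2.3,-3.5,0,115, 0,0,0,2.3,-3.5,0,115, 0,0,0,2.3,-3.5,0,115, 0,0,0,2.3,-3.5,0,115, 0,0,0,2.3,-3.5,0,115]'
$C '[0,0,0,2.3,-3.5,0,115, 0,0,0,2.3,-3.5,0,115, 0,0,0,2.3,-3.5,0,115, 0,0,0,2.3,-3.5,0,115, 0,0,0,2.3,-3.5,0,115]'
$C '[0,0,0,2.3,-3.5,0,115, 0,0,0,2.3,-3.5,0,115, 0,0,0,2.3,-3.5,0,115, 0,0,0,2.3,-3.5,0,115, 0,0,0,2,-3,0,115]'
```

```text
brush [ 0.3884 -0.2335  0.04  ]
brush2 [ 0.383  -0.3522  0.04  ]
angle [0.3106 0.084  0.03  ]
angle2 [0.3999 0.1091 0.01  ]
hamhead [ 0.5342 -0.2761  0.03  ]
hamhead2 [ 0.6331 -0.2708  0.03  ]
grip [ 0.5553 -0.4477  0.03  ]
postfootL [ 0.6263 -0.3374  0.    ]
postfootR [0.6504 0.1863 0.    ]
brush [ 0.3595 -0.3474  0.04  ]
brushend [ 0.3919 -0.2212  0.04  ]
brushend [ 0.3202 -0.4956  0.04  ]
hh [ 0.4774 -0.2731  0.03  ]
hh [ 0.5898 -0.271   0.03  ]
t: 0.65
tool_pos: [0.2156, -0.433, 0.2445]
orientation: [0.992, 0.127, -0.0, -0.0]
force: [0.8, -0.4, 0.3]
width: 0.586
gripper_force: 0.0
t: 1.15
tool_pos: [0.2827, -0.2348, 0.2445]
orientation: [0.992, 0.127, 0.0, 0.0]
force: [-0.1, 0.0, 0.3]
width: 0.552
gripper_force: 0.0
t: 1.65
tool_pos: [0.35, -0.0363, 0.2446]
orientation: [0.992, 0.127, 0.0, 0.0]
force: [1.2, -0.9, -0.2]
width: 0.552
gripper_force: 0.0
t: 2.15
tool_pos: [0.4156, 0.1569, 0.2444]
orientation: [0.992, 0.128, 0.0, -0.0]
force: [1.3, -0.3, 0.7]
width: 0.548
gripper_force: 0.0
```

```bash
C="python3 -m crank"
$C '[0,0,0,2.2,-3.7,0,115, 0,0,0,2.2,-3.7,0,115, 0,0,0.6,2.2,-3.6,0,115, 0,0,0,0,0,0,115, 0,0,0,0,0,0,115]'
cat >> h.py <<'E'
from scipy.spatial.transform import Rotation as R
import cv2
def wrist(name):
    s=manip.get_state();f=manip.grab_frame("wrist");cv2.imwrite(f"pics/{name}.png",f["frame"])
    T=np.eye(4);T[:3,:3]=R.from_quat(s["orientation"]).as_matrix();T[:3,3]=s["tool_pos"]
    M=T@np.array(f["T_tool_cam"]);C["wrist"]=(f["fx"],f["cx"],f["cy"],M[:3].tolist());np.save(f"pics/{name}.npy",M);return s
def load(name): C["wrist"]=(303.9674,252.5457,192.1231,np.load(f"pics/{name}.npy")[:3])
E
python3 -c "
from h import *
s=wrist('w1');print(s['tool_pos'])
for p in [(.452,.28,.176),(.4345,.2756,.14),(.4695,.2844,.142)]: print(proj('wrist',p))"
```

```text
t: 2.65
tool_pos: [0.4511, 0.2781, 0.2438]
orientation: [0.992, 0.123, -0.001, 0.0]
force: [-0.1, -0.3, 0.5]
width: 0.549
gripper_force: 0.0
[0.45108045 0.27807021 0.24382367]
[249.4 194.1]
[249.8 202. ]
[249.7 167. ]
```

View pics/w1.png

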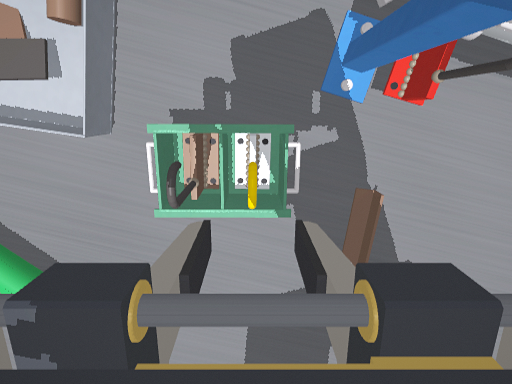

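The wrist view shows the yellow hook at column 252, rows 160-208, centred between the fingers as predicted. I'll descend and grip it.

```bash
C="python3 -m crank"
$C '[0,0,0,0,0.1,2.5,115, 0,0,0,0,0,2.5,115, 0,0,0,0,0,2.5,115, 0,0,0,0,0,2.0,115, 0,0,0,0,0,0.6,115]' 40
$C '[0,0,0,0,0,0,255, 0,0,0,0,0,0,255, 0,0,0,0,0,0,255, 0,0,0,0,0,0,255, 0,0,0,0,0,0,255]' 
$C '[0,0,0,0,0,0,255, 0,0,0,0,0,0,255, 0,0,0,0,0,-0.5,255, 0,0,0,0,0,-1,255, 0,0,0,0,0,-1,255]'
```

```text
t: 3.2
tool_pos: [0.4503, 0.2746, 0.1418]
orientation: [0.993, 0.121, -0.002, 0.001]
force: [-0.1, 0.3, -0.3]
width: 0.552
gripper_force: 0.0
t: 3.7
tool_pos: [0.4521, 0.277, 0.1441]
orientation: [0.993, 0.122, 0.0, -0.0]
force: [-0.3, -0.5, 0.7]
width: 0.135
gripper_force: 0.0
t: 4.2
tool_pos: [0.4513, 0.2765, 0.1687]
orientation: [0.993, 0.122, -0.001, 0.0]
force: [1.0, -0.0, -5.8]
width: 0.076
gripper_force: 40.0
```

```bash
C="python3 -m crank"
$C '[0,0,0,0,0,-2,255, 0,0,0,0,0,-2,255, 0,0,0,0,0,-2,255, 0,0,0,0,0,-2,255, 0,0,0,0,0,-1.5,255]'
$C '[0,0,2,0,0,-0.5,255, 0,0,3,0,0,0,255, 0,0,3,0,0,0,255, 0,0,3,0,0.5,0,255, 0,0,3,0,1,0,255]'
$C '[0,0,2,0,2,0,255, 0,0,0,0.2,2.7,0,255, 0,0,0,0.2,3,0,255, 0,0,0,0.2,3,0,255, 0,0,0,0.2,3,0,255]'
$C '[0,0,0,0.2,3,0,255, 0,0,0,0.2,3,0,255, 0,0,0,0.2,3,0,255, 0,0,0,0.2,3,0,255, 0,0,0,0.2,3,0,255]'
$C '[0,0,0,0.2,3,0,255, 0,0,0,0.2,3,0,255, 0,0,0,0,2.5,0,255, 0,0,0,0,1.5,0,255, 0,0,0,0,0,0,255]'
python3 -c "
from h import *
f=[manip.grab_frame(n)['frame'] for n in ('scene','side')]
for n,g in zip(('scene','side'),f): cv2.imwrite(f'pics/{n}1.png',g)
s=manip.get_state();print(s['tool_pos'],R.from_quat(s['orientation']).as_matrix().round(3).tolist(),s['q'])
x,y,z=s['tool_pos'];out=[]
for n,g in zip(('scene','side'),f):
    u,v=proj(n,(x,y,z-.08)); u,v=int(u),int(v); print(n,u,v); out.append(cv2.resize(g[max(v-75,0):v+75,u-65:u+65],(390,450),interpolation=cv2.INTER_CUBIC))
cv2.imwrite('pics/c3.png',np.hstack(out))"
```

```text
t: 4.7
tool_pos: [0.452, 0.2768, 0.2655]
orientation: [0.993, 0.122, 0.001, -0.0]
force: [0.1, -0.4, -5.8]
width: 0.078
gripper_force: 40.0
t: 5.2
tool_pos: [0.4527, 0.262, 0.2691]
orientation: [1.0, -0.001, 0.0, -0.0]
force: [0.4, 0.5, -6.2]
width: 0.078
gripper_force: 40.0
t: 5.7
tool_pos: [0.4564, 0.1234, 0.2691]
orientation: [1.0, -0.017, 0.0, 0.0]
force: [0.1, 0.5, -5.3]
width: 0.073
gripper_force: 40.0
t: 6.2
tool_pos: [0.4612, -0.0269, 0.2692]
orientation: [1.0, -0.017, 0.0, 0.0]
force: [1.1, 0.8, -5.9]
width: 0.073
gripper_force: 40.0
t: 6.7
tool_pos: [0.4618, -0.1275, 0.269]
orientation: [1.0, -0.018, 0.0, 0.001]
force: [0.8, -0.7, -5.7]
width: 0.074
gripper_force: 40.0
[ 0.46185763 -0.12553037  0.26884509] [[0.999, -0.036, 0.0], [-0.036, -0.999, 0.0], [0.0, -0.0, -1.0]] [-2.68900153e-01  5.06112025e-02  1.84464625e+00  5.08870316e-04
  1.24630631e+00  1.33772986e+00]
scene 243 153
side 296 152
```

View pics/c3.png

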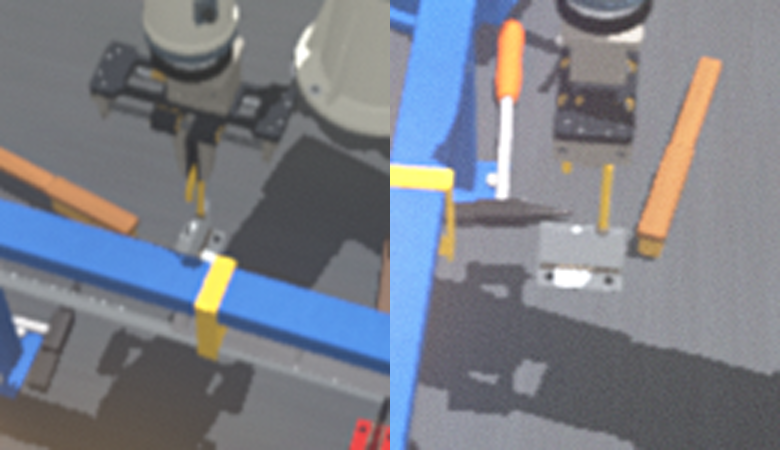

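The crop shows the bracket hanging upright from the fingers, clear of the brush and hammer. I'll lower it to the bench.

```bash
C="python3 -m crank"
$C '[0,0,0,0,1,1,255, 0,0,0,0,1.5,2,255, 0,0,0,0,0,2.5,255, 0,0,0,0,0,2.5,255, 0,0,0,0,0,2,255]'
$C '[0,0,0,0,0,1.2,255, 0,0,0,0,0,0.6,255, 0,0,0,0,0,0.3,255, 0,0,0,0,0,0.2,255, 0,0,0,0,0,0,255]'
$C '[0,0,0,0,0,0.2,255, 0,0,0,0,0,0.2,255, 0,0,0,0,0,0,255]'
```

```text
t: 7.3
tool_pos: [0.4604, -0.1501, 0.1666]
orientation: [1.0, -0.017, -0.001, -0.0]
force: [-0.6, 0.6, -5.4]
width: 0.071
gripper_force: 40.0
t: 7.8
tool_pos: [0.4616, -0.1508, 0.146]
orientation: [1.0, -0.017, 0.0, 0.0]
force: [-0.2, -0.0, -6.1]
width: 0.07
gripper_force: 40.0
t: 8.1
tool_pos: [0.4611, -0.1507, 0.1414]
orientation: [1.0, -0.017, -0.0, -0.0]
force: [-0.8, -0.1, -5.1]
width: 0.074
gripper_force: 40.0
```

```bash
C="python3 -m crank"
$C '[0,0,0,0,0,0.1,255, 0,0,0,0,0,0.05,255, 0,0,0,0,0,0,255]'
$C '[0,0,0,0,0,0.1,255, 0,0,0,0,0,0,255]'
```

```text
t: 8.4
tool_pos: [0.4612, -0.1507, 0.14]
orientation: [1.0, -0.017, 0.0, -0.0]
force: [0.3, -0.8, -5.7]
width: 0.076
gripper_force: 40.0
t: 8.6
tool_pos: [0.4616, -0.1507, 0.14]
orientation: [1.0, -0.018, 0.0, 0.0]
force: [-2.9, 1.4, 6.2]
width: 0.074
gripper_force: 40.0
```

Contact is made at the expected height. I'll release and retract.

```bash
C="python3 -m crank"
$C '[0,0,0,0,0,0,115, 0,0,0,0,0,0,115, 0,0,0,0,0,0,115, 0,0,0,0,0,0,115, 0,0,0,0,0,-1,115]'
$C '[0,0,0,0,0,-2,115, 0,0,0,0,0,-3,115, 0,0,0,-1,0,-3,115, 0,0,0,-2,0,-2,115, 0,0,0,-3,0,-1,115]'
$C '[0,0,0,-2,0,-1,0, 0,0,0,-2,0,-1,0, 0,0,0,-1,0,0,0, 0,0,0,0,0,0,0, 0,0,0,0,0,0,0]'
python3 -c "
from h import *
s=wrist('w2');print(s['tool_pos'],s['q'])
for p in [(.4615,-.1505,.172),(.4435,-.1505,.14),(.4795,-.1505,.14),(.4215,-.1495,.062),(.5015,-.1515,.062)]: print(proj('wrist',p))
g=manip.grab_frame('side')['frame'];cv2.imwrite('pics/side2.png',g)
"
```

```text
t: 9.1
tool_pos: [0.4603, -0.1504, 0.1484]
orientation: [1.0, -0.017, -0.001, -0.0]
force: [0.2, -0.2, -0.3]
width: 0.488
gripper_force: 0.0
t: 9.6
tool_pos: [0.4023, -0.149, 0.2616]
orientation: [1.0, -0.017, 0.002, 0.001]
force: [-0.6, -0.8, -0.4]
width: 0.548
gripper_force: 0.0
t: 10.1
tool_pos: [0.3517, -0.1469, 0.2789]
orientation: [1.0, -0.018, 0.0, 0.0]
force: [0.0, -0.7, -1.2]
width: 0.961
gripper_force: 0.0
[ 0.35165774 -0.146909    0.27890599] [-3.99799602e-01 -1.33203606e-01  1.99675930e+00  1.47117865e-04
  1.27758452e+00  1.20619454e+00]
[251.1  68.6]
[251.8  91.6]
[250.5  53.7]
[251.7 113.3]
[251.  46.]
```

View pics/w2.png

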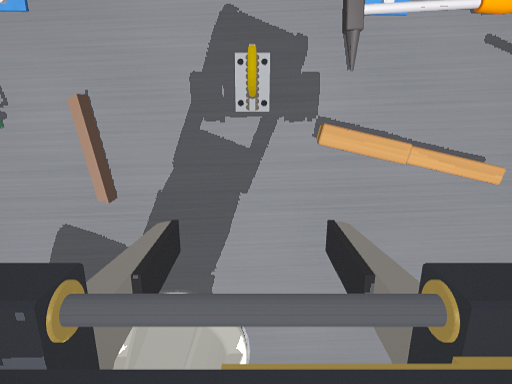

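The bracket stands upright on the bench, with its hook at column 252 and its foot at rows 53-111, as predicted. Next I'll tilt the tool by 45°.

```bash
C="python3 -m crank"
$C '[0,4,0,0,0,0,0, 0,8,0,0,0,0,0, 0,8,0,0,0,0,0, 0,8,0,0,0,0,0, 0,8,0,0,0,0,0]' 55
$C '[0,6,0,0,0,0,0, 0,3,0,0,0,0,0, 0,0,0,0,0,0,0, 0,0,0,0,0,0,0]'
python3 -c "
from h import *
load('w2')
for u,v in [(252,53),(252,111)]: print('foot',onz('wrist',u,v,.006))
s=manip.get_state();M=R.from_quat(s['orientation']).as_matrix();print(s['q'],M.round(3).tolist())
t=np.array([.460,-.1505,.0256]);print('to target, tool cm',(M.T@(t-s['tool_pos'])*100).round(2))
"
```

```text
t: 10.7
tool_pos: [0.3513, -0.1458, 0.2787]
orientation: [0.954, -0.016, 0.299, 0.004]
force: [0.3, 0.4, -0.6]
width: 1.0
gripper_force: 0.0
t: 11.1
tool_pos: [0.3508, -0.1462, 0.2782]
orientation: [0.931, -0.017, 0.366, 0.003]
force: [-0.2, 0.3, -0.8]
width: 0.999
gripper_force: 0.0
foot [ 0.5032 -0.1527  0.006 ]
foot [ 0.4245 -0.1499  0.006 ]
[-0.99309531 -0.49568687  2.44625285  0.80656671  0.88795087  0.18267452] [[0.732, -0.033, 0.681], [-0.028, -0.999, -0.018], [0.681, -0.006, -0.732]]
to target, tool cm [-9.19  0.21 25.94]
```

```bash
C="python3 -m crank"
$C '[0,0.5,0,-0.8,0,1.5,0, 0,0.5,0,-1.5,0,2,0, 0,0.5,0,-2,0,2,0, 0,0.5,0,-2,0,2,0, 0,0,0,-2,0,2,0]'
$C '[0,0,0,-1,0,1.5,0, 0,0,0,0,0,1.5,0, 0,0,0,0,0,0,0]'
python3 -c "
from h import *
s=manip.get_state();M=R.from_quat(s['orientation']).as_matrix();print(s['q'],M.round(3).tolist())
t=np.array([.461,-.151,.0256]);print('to target, tool cm',(M.T@(t-s['tool_pos'])*100).round(2))
"
```

```text
t: 11.6
tool_pos: [0.3584, -0.145, 0.1533]
orientation: [0.924, -0.014, 0.382, 0.003]
force: [1.3, 0.3, 0.8]
width: 0.998
gripper_force: 0.0
t: 11.9
tool_pos: [0.3754, -0.1476, 0.1271]
orientation: [0.925, -0.014, 0.38, -0.0]
force: [0.4, 0.5, 0.7]
width: 1.002
gripper_force: 0.0
[-0.93316633  0.00578646  2.65505634  1.65988399  0.59618828 -0.8416034 ] [[0.71, -0.025, 0.704], [-0.026, -1.0, -0.01], [0.704, -0.011, -0.711]]
to target, tool cm [-1.05  0.23 13.24]
```

```bash
cat > k.py <<'E'
from h import *
from scipy.optimize import least_squares as ls
D=[([-1.318,.3535,1.6335,0,1.155,-.002],[.157,-.6043,.194],[.992,.127,0,-.0005]),
([-.2689,.050611,1.844646,.00051,1.246306,1.33773],[.46186,-.12553,.26885],[1,-.018,0,0]),
([-.3998,-.133204,1.99676,.00015,1.277585,1.206195],[.35166,-.14691,.27891],[1,-.018,0,0]),
([-.993095,-.495687,2.446253,.806567,.887951,.182675],[.3508,-.1462,.2782],[.931,-.017,.366,.003]),
([-.933166,.005786,2.655056,1.659884,.596188,-.841603],[.3754,-.1476,.1271],[.925,-.014,.38,0])]
rz=lambda a:R.from_rotvec([0,0,a]);ry=lambda a:R.from_rotvec([0,a,0])
def fk(q,p,s4=1,s6=1):
    a,d,l2,e,l3,L,o6=p
    A=rz(q[0]);pos=np.array([0,0,d])+A.apply([a,0,0]);A=A*ry(q[1]);pos=pos+A.apply([0,0,l2]);A=A*ry(q[2])
    pos=pos+A.apply([e,0,l3]);A=A*rz(s4*q[3])*ry(q[4]);pos=pos+A.apply([0,0,L]);return pos,A*rz(s6*q[5]+o6)
def fit():
    best=None
    for s4 in(1,-1):
     for s6 in(1,-1):
      for o in(0,1.57,-1.57,3.14):
        f=lambda p:np.concatenate([np.r_[(fk(q,p,s4,s6)[0]-t)*3,(fk(q,p,s4,s6)[1].inv()*R.from_quat(u)).as_rotvec()] for q,t,u in D])
        r=ls(f,[0,.3,.4,0,.4,.35,o])
        if best is None or r.cost<best[0]: best=(r.cost,r.x,s4,s6)
    return best
def ik(P,best,pos,Rm,q0):
    g=lambda q:np.r_[(fk(q,best[1],*best[2:])[0]-pos)*3,(fk(q,best[1],*best[2:])[1].inv()*Rm).as_rotvec()]
    lo=np.array([-2.63,-.92,.06,-1.3,0,-3.02]);hi=np.array([2.63,2.1,2.66,4.44,2.69,3.02])
    r=ls(g,np.clip(q0,lo+.01,hi-.01),bounds=(lo,hi));return r.cost,r.x.round(3)
E
python3 - <<'E'
from k import *
b=fit();print(b)
q0=D[-1][0];yaw=-.036
def Rt(a): # tool pointing a below horizontal
    return rz(yaw)*R.from_matrix(np.array([[np.sin(a),0,np.cos(a)],[0,-1,0],[np.cos(a),0,-np.sin(a)]]))
for a in (45,52,60):
  A=np.radians(a)
  for x,z in [(.461,.0256),(.44,.047),(.42,.067),(.40,.087),(.59,.12),(.59,.16)]:
    print(a,x,z,*ik(0,b,np.array([x,-.151,z]),Rt(A),q0),ik(0,b,np.array([x,-.151,z]),Rt(A),[-.4,0,2,0,.8,1.2])[0:2])
E
```

```text
(np.float64(2.8503540639698637e-05), array([-1.38575202e-03,  2.96368752e-01,  5.68703510e-01,  5.88110013e-02,
        4.95538144e-01,  3.81910756e-01,  1.57122650e+00]), 1, 1)
45 0.461 0.0256 4.185265099159564e-26 [-0.637  0.508  2.591  2.516  0.75  -1.536] (np.float64(2.9119419242280405e-18), array([-0.637,  0.508,  2.591,  2.516,  0.75 , -1.536]))
45 0.44 0.047 4.4214049062438286e-29 [-0.693  0.418  2.622  2.415  0.708 -1.476] (np.float64(5.02293775958906e-25), array([-0.693,  0.418,  2.622,  2.415,  0.708, -1.476]))
45 0.42 0.067 1.4752749188635963e-31 [-0.755  0.325  2.646  2.286  0.665 -1.389] (np.float64(7.545497254529598e-20), array([-0.755,  0.325,  2.646,  2.286,  0.665, -1.389]))
45 0.4 0.087 8.340315082398242e-06 [-0.827  0.218  2.66   2.097  0.621 -1.244] (np.float64(8.340303313181613e-06), array([-0.827,  0.218,  2.66 ,  2.097,  0.621, -1.244]))
45 0.59 0.12 1.1372147487639944e-26 [-0.416  0.263  2.34   2.225  0.337 -0.958] (np.float64(1.0420115611499845e-18), array([-0.416,  0.263,  2.34 ,  2.225,  0.337, -0.958]))
45 0.59 0.16 4.541710095748436e-31 [-0.416  0.165  2.
[... 1499 characters left out ...]
-0.543]))
60 0.42 0.067 1.0983481684104924e-29 [-0.561  0.145  2.488  1.396  0.257 -0.285] (np.float64(4.563854704908103e-20), array([-0.561,  0.145,  2.488,  1.396,  0.257, -0.285]))
60 0.4 0.087 6.956047862340325e-29 [-0.603  0.057  2.503  1.141  0.3   -0.057] (np.float64(5.19519164432542e-24), array([-0.603,  0.057,  2.503,  1.141,  0.3  , -0.057]))
60 0.59 0.12 2.642334700344321e-21 [-0.347  0.226  2.157  0.547  0.298  0.772] (np.float64(2.4768197107161397e-24), array([-0.347,  0.226,  2.157,  0.547,  0.298,  0.772]))
60 0.59 0.16 3.5861950225281894e-20 [-0.347  0.156  2.125  0.415  0.389  0.912] (np.float64(9.812829945360693e-32), array([-0.347,  0.156,  2.125,  0.415,  0.389,  0.912]))
```

The arm model fits well (residual about 1 mm). q3 is close to its limit here, so I'll move level to above the bracket with the fingers straddling the hook, then go straight down.

```bash
C="python3 -m crank"
$C '[0,0,0,0.7,0.1,0.7,0, 0,0,0,1.1,0.1,1.1,0, 0,0,0,1.3,0,1.3,0, 0,0,0,1.3,0,1.3,0, 0,0,0,1.1,0,1.1,0]'
$C '[0,0,0,0.6,0,0.6,0, 0,0,0,0,0,0,0, 0,0,0,0,0,0,0]'
python3 -c "
from h import *
s=manip.get_state();M=R.from_quat(s['orientation']).as_matrix();print(s['q'],M.round(3).tolist())
t=np.array([.461,-.151,.0256]);print('to target, tool cm',(M.T@(t-s['tool_pos'])*100).round(2))
wrist('w3')
for p in [(.4635,-.151,.172),(.4455,-.1505,.14)]: print(proj('wrist',p))
"
```

```text
t: 12.4
tool_pos: [0.454, -0.152, 0.1295]
orientation: [0.924, -0.013, 0.382, 0.002]
force: [-0.6, -0.7, 0.4]
width: 0.997
gripper_force: 0.0
t: 12.7
tool_pos: [0.4601, -0.1523, 0.1284]
orientation: [0.924, -0.014, 0.382, 0.002]
force: [-0.3, 0.9, 0.6]
width: 1.004
gripper_force: 0.0
[-0.65851814  0.09996976  2.54212356  1.9297821   0.4659252  -0.87135751] [[0.708, -0.027, 0.705], [-0.025, -1.0, -0.014], [0.706, -0.008, -0.709]]
to target, tool cm [-7.19 -0.05  7.35]
[247.8 184.8]
[248.6 237.5]
```

View pics/w3.png

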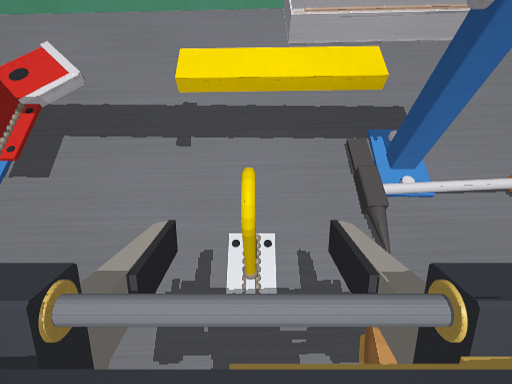

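The hook is centred between the open fingers, with its crown near (248,175) and the web below. I'll descend and grip the web.

```bash
C="python3 -m crank"
$C '[0,0,0,-0.8,0,0.8,0, 0,0,0,-1.3,0,1.3,0, 0,0,0,-1.5,0,1.5,0, 0,0,0,-1.5,0,1.5,0, 0,0,0,-1.2,0,1.2,0]'
$C '[0,0,0,-0.7,0,0.8,0, 0,0,0,-0.2,0,0.2,0, 0,0,0,0,0,0,0, 0,0,0,0,0,0,0]'
python3 -c "
from h import *
s=manip.get_state();M=R.from_quat(s['orientation']).as_matrix();print(s['q'],M.round(3).tolist())
t=np.array([.461,-.151,.0256]);print('to target, tool cm',(M.T@(t-s['tool_pos'])*100).round(2))"
```

```text
t: 13.25
tool_pos: [0.4593, -0.1524, 0.0384]
orientation: [0.924, -0.015, 0.382, 0.002]
force: [0.8, 0.1, -0.5]
width: 0.999
gripper_force: 0.0
t: 13.65
tool_pos: [0.4607, -0.1522, 0.0263]
orientation: [0.924, -0.015, 0.382, 0.002]
force: [0.4, -0.2, 0.3]
width: 1.004
gripper_force: 0.0
[-0.65560918  0.50278293  2.58456147  2.47316019  0.74064354 -1.51258372] [[0.708, -0.029, 0.706], [-0.026, -1.0, -0.015], [0.706, -0.007, -0.708]]
to target, tool cm [-0.03 -0.12  0.07]
```

```bash
C="python3 -m crank"
$C '[0,0,0,0,0,0,160, 0,0,0,0,0,0,190, 0,0,0,0,0,0,220, 0,0,0,0,0,0,255, 0,0,0,0,0,0,255]' 55
$C '[0,0,0,0,0,0,255, 0,0,0,0,0,0,255, 0,0,0,0,0,0,255, 0,0,0,0,0,0,255]'
$C '[0,0,0,0.2,0,-0.2,255, 0,0,0,0.4,0,-0.4,255, 0,0,0,0.6,0,-0.6,255, 0,0,0,0.6,0,-0.6,255, 0,0,0,0,0,0,255]'
```

```text
t: 14.15
tool_pos: [0.4608, -0.1521, 0.0258]
orientation: [0.924, -0.015, 0.382, 0.002]
force: [0.5, -0.2, 0.6]
width: 0.587
gripper_force: 0.0
t: 14.55
tool_pos: [0.4606, -0.152, 0.0256]
orientation: [0.924, -0.015, 0.382, 0.002]
force: [-0.3, 0.7, 0.8]
width: 0.241
gripper_force: 0.0
t: 15.05
tool_pos: [0.4604, -0.1523, 0.0518]
orientation: [0.924, -0.015, 0.381, 0.002]
force: [0.1, 0.3, -5.7]
width: 0.081
gripper_force: 55.0
```

The fingers closed late, just as the lift began, so the grip height is uncertain by a few mm. I'll raise the bracket and then measure the hook.

```bash
C="python3 -m crank"
$C '[0,0,0,0.5,0,-0.5,255, 0,0,0,1,0,-1,255, 0,0,0,1.2,0,-1.2,255, 0,0,0,1.2,0,-1.2,255, 0,0,0,1.0,0,-1.0,255]'
$C '[0,0,0,0.6,0,-0.6,255, 0,0,0,0.2,0,-0.2,255, 0,0,0,0,0,0,255, 0,0,0,0,0,0,255]'
python3 - <<'E'
from h import *
s=manip.get_state();print(s['tool_pos'],s['q'],R.from_quat(s['orientation']).as_matrix().round(3).tolist())
t=s['tool_pos'];H=np.array([t[0]+.002,t[1],t[2]+.12]);out=[]
for n in('scene','side'):
    g=manip.grab_frame(n)['frame'];cv2.imwrite(f'pics/{n}3.png',g)
    u,v=proj(n,H).astype(int);x0,y0=u-33,v-37;print(n,x0,y0)
    out.append(cv2.resize(g[y0:y0+75,x0:x0+66],(396,450),interpolation=cv2.INTER_CUBIC))
cv2.imwrite('pics/c4.png',np.hstack(out))
E
```

```text
t: 15.55
tool_pos: [0.4601, -0.1526, 0.1205]
orientation: [0.924, -0.015, 0.381, 0.002]
force: [1.1, 0.3, -5.8]
width: 0.085
gripper_force: 55.0
t: 15.95
tool_pos: [0.4604, -0.1526, 0.131]
orientation: [0.924, -0.015, 0.381, 0.002]
force: [0.1, 0.1, -6.3]
width: 0.081
gripper_force: 55.0
[ 0.4603997  -0.15255635  0.1309783 ] [-0.65708367  0.09054758  2.53884111  1.90687161  0.45960802 -0.84318778] [[0.709, -0.029, 0.705], [-0.026, -1.0, -0.015], [0.705, -0.008, -0.71]]
scene 201 103
side 264 93
```

View pics/c4.png

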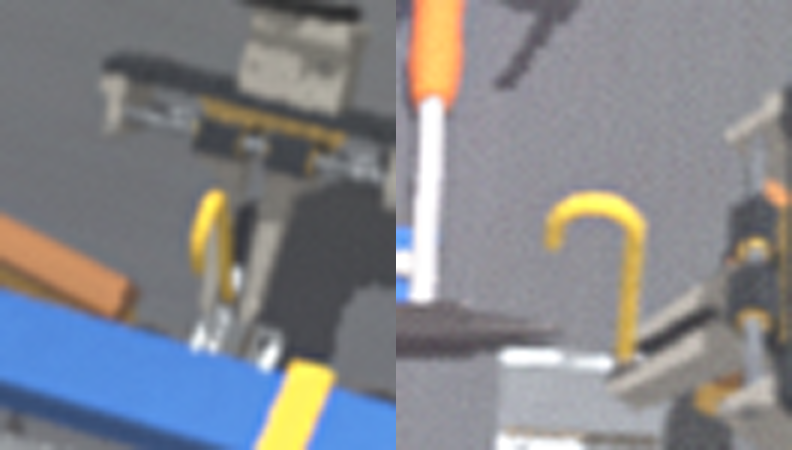

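The hook is upright in the side view, with its crown centreline near (597,204) and its tip at (553,246). In the scene crop the crown is at (213,197).

Run:
```python
from h import *
sd=lambda u,v:("side",264+(u-396)/6-.42,93+v/6-.42)
sc=lambda u,v:("scene",201+u/6-.42,103+v/6-.42)
ob=[(sd(597,204),(0,18)),(sd(553,246),(18,-12)),(sd(633,300),(-18,-55)),(sd(641,225),(-18,0)),(sc(213,197),(0,18)),(sc(198,255),(18,-12)),(sc(230,285),(-18,-55))]
from scipy.optimize import least_squares as ls
def f(p):
    r=[]
    for (n,u,v),(a,b) in ob:
        a,b=a/1e3,b/1e3;a2=a*np.cos(p[3])+b*np.sin(p[3]);b2=b*np.cos(p[3])-a*np.sin(p[3])
        r+=list(proj(n,[p[0]+a2,p[1]-.036*a2,p[2]+b2])-[u,v])
    return np.array(r)
x=ls(f,[.462,-.1525,.245,0],diff_step=1e-2).x;print(x.round(4),f(x).round(1))
print(tri(sd(597,204),sc(213,197)))
# rail axis: rail/keeper points in first scene frame; prediction check of marker on beam
for P in [(.608,-.075,.325),(.6085,-.061,.325)]: print(proj('side',P),proj('scene',P))
```

```text
[ 0.4632 -0.1483  0.2558  0.    ] [ 0.1 -0.5  0.3 -0.5 -0.7  1.6 -0.8  0.9 -0.6  1.1  0.3  1.3 -0.7 -4.6]
(array([ 0.4626, -0.1454,  0.277 ]), 0.0035)
[239.6 131.8] [243.5 171. ]
[238.9 136. ] [248.2 172.4]
```

Run:
```python
from h import *
def hsv(n): return cv2.cvtColor(cv2.imread(f'pics/{n}0.png'),cv2.COLOR_BGR2HSV)
def fitline(pts,off):
    pts=np.array(pts);k=np.ones(len(pts),bool)
    for _ in range(6):
        c=np.polyfit(pts[k,1],pts[k,0],1);r=pts[:,0]-np.polyval(c,pts[:,1]);k=abs(r)<max(.0015,1.5*np.median(abs(r[k])))
    print('slope',c[0].round(4),'axis x at y=-.15,-.06:',(np.polyval(c,[-.15,-.06])+off).round(4),'n',k.sum(),len(k))
h=hsv('side');b=cv2.inRange(h,(100,100,60),(125,255,255))
L=[];N=[]
for v in range(110,225):
    if 128<v<142: continue
    u=np.flatnonzero(b[v,205:300])
    if len(u)>5: L.append(onz('side',205+u[0]-.5,v,.325))
fitline(L,-.025)
h=hsv('scene');b=cv2.inRange(h,(100,100,60),(125,255,255));N=[]
for u in range(170,335):
    if 238<u<262: continue
    w=np.flatnonzero(b[130:260,u]); 
    if len(w)>5: N.append(onz('scene',u,130+w[0]-.5,.325))
fitline(N,.025)
# beam ends along y and the marker
for n,(u0,u1,v0,v1) in dict(side=(220,262,125,145),scene=(236,264,158,202)).items():
    y=cv2.inRange(hsv(n),(20,120,120),(35,255,255))[v0:v1,u0:u1];vv,uu=np.nonzero(y)
    P=np.array([onz(n,u0+u,v0+v,.326) for u,v in zip(uu,vv)])
    k=(P[:,0]>.585)&(P[:,0]<.63);print(n,'marker top y mean',P[k,1].mean().round(4),'range',np.percentile(P[k,1],[2,98]).round(4),k.sum())
```

```text
slope 0.046 axis x at y=-.15,-.06: [0.6028 0.607 ] n 101 102
slope 0.0452 axis x at y=-.15,-.06: [0.6046 0.6087] n 116 142
side marker top y mean -0.0602 range [-0.0692 -0.0513] 101
scene marker top y mean -0.057 range [-0.0655 -0.0486] 85
```

```bash
C="python3 -m crank"
$C '[0,0,0,0.6,0,0.9,255, 0,0,0,1.1,0,1.3,255, 0,0,0,1.3,0,1.3,255, 0,0,0,1.3,0,1.3,255, 0,0,0,1.3,0,1.3,255]'
$C '[0,0,0,1.3,0,1.3,255, 0,0,0,1.1,0,1.1,255, 0,0,0,0.9,0,0.9,255, 0,0,0,0.5,0,0.5,255, 0,0,0,0,0,0,255]'
$C '[0,0,0,0,0,0,255]'
python3 - <<'E'
from h import *
s=wrist('w4');t=s['tool_pos'];print(t,s['q'],R.from_quat(s['orientation']).as_matrix().round(3).tolist())
o=t+[.003,0,.121]
for n,P in dict(bend=o,crown=o+[0,0,.022],tipend=o+[.018,0,-.012],shank=o+[-.018,0,-.04],railL=(.6034-.008*.7,-.11,.205+.008*.7),rail0=(.6012,-.2,.205),rail1=(.6055,-.11,.205)).items(): print(n,proj('wrist',P))
g=manip.grab_frame('scene')['frame'];cv2.imwrite('pics/scene4.png',g)
u,v=proj('scene',o).astype(int);print(u,v)
w=cv2.imread('pics/w4.png');c=cv2.resize(g[v-32:v+32,u-25:u+25],(300,384),interpolation=cv2.INTER_CUBIC)
cv2.imwrite('pics/c5.png',np.hstack([w[:,6:506],c]))
E
```

```text
t: 16.55
tool_pos: [0.5439, -0.1549, 0.1269]
orientation: [0.925, -0.015, 0.381, 0.002]
force: [-0.1, 0.3, -5.9]
width: 0.08
gripper_force: 55.0
t: 17.05
tool_pos: [0.5979, -0.1567, 0.1277]
orientation: [0.924, -0.015, 0.382, 0.002]
force: [-0.2, -0.1, -5.8]
width: 0.082
gripper_force: 55.0
t: 17.15
tool_pos: [0.5966, -0.1566, 0.1274]
orientation: [0.924, -0.015, 0.381, 0.002]
force: [-0.0, -0.1, -6.0]
width: 0.08
gripper_force: 55.0
[ 0.59662511 -0.15661491  0.12740541] [-0.43409009  0.25515047  2.31353697  2.08003101  0.3299098  -0.82365993] [[0.709, -0.029, 0.705], [-0.026, -1.0, -0.015], [0.705, -0.008, -0.709]]
bend [247.   62.3]
crown [245.1 -10.4]
tipend [246.8  58.9]
shank [250.  175.7]
railL [140.5 144.3]
rail0 [344.7 141. ]
rail1 [147.1 138.8]
219 175
```

View pics/c5.png

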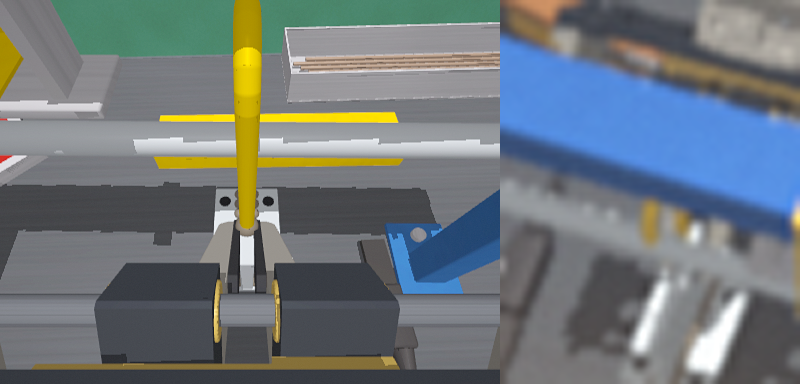

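The wrist view shows the rail at rows 120-158, centred on row 139 as predicted, with the hook shank in front of it at column 247. In the scene crop the tip end is at about (650,243) and the shank at (715,230). I'll check this numerically.

Run:
```python
from h import *
t=np.array([.5966,-.1566,.1274])
for dz in(.115,.118,.121,.124):
    o=t+[.0028,0,dz];print(dz,proj('scene',o+[.018,-.001,-.012]),proj('scene',o+[-.018,.001,-.02]))
print('seen tip',194+150/6-.4,143+243/6-.4)
g=cv2.imread('pics/scene4.png');h=cv2.cvtColor(g,cv2.COLOR_BGR2HSV);m=cv2.inRange(h,(18,90,60),(35,255,255))[165:200,205:240]
for r in range(35):
    if m[r].any(): print(165+r,(205+np.flatnonzero(m[r])).tolist())
load('w4');w=cv2.imread('pics/w4.png');print([ (v,w[v,253].tolist()) for v in range(0,110,8)])
print(onz('wrist',320,139,.205),onz('wrist',190,139,.205))
```

```text
0.115 [217.8 183. ] [222.4 174.9]
0.118 [217.7 182.5] [222.3 174.4]
0.121 [217.6 182. ] [222.3 173.9]
0.124 [217.6 181.5] [222.2 173.4]
seen tip 218.6 183.1
177 [218, 219]
178 [218, 219]
179 [218, 219, 223, 224, 225]
180 [218, 219, 223, 224]
181 [218, 219, 224]
182 [218, 219]
[(0, [0, 143, 171]), (8, [0, 145, 171]), (16, [0, 147, 175]), (24, [0, 147, 175]), (32, [0, 147, 176]), (40, [0, 157, 185]), (48, [0, 238, 255]), (56, [0, 235, 255]), (64, [0, 230, 255]), (72, [0, 204, 234]), (80, [0, 204, 234]), (88, [0, 204, 234]), (96, [0, 189, 218]), (104, [0, 178, 207])]
[ 0.6027 -0.189   0.205 ] [ 0.6047 -0.1297  0.205 ]
```

```bash
C="python3 -m crank"
$C '[0,0,0,0.15,0,0.15,255, 0,0,0,0.15,0,0.15,255, 0,0,0,-0.4,0,0.4,255, 0,0,0,-0.6,0,0.6,255, 0,0,0,-0.3,0,0.3,255]'
$C '[0,0,0,-0.5,0,0.5,255, 0,0,0,-0.5,0,0.5,255, 0,0,0,-0.2,0,0.2,255, 0,0,0,0,0,0,255]'
```

```text
t: 17.75
tool_pos: [0.6014, -0.1568, 0.109]
orientation: [0.924, -0.015, 0.381, 0.002]
force: [0.0, 0.1, -5.7]
width: 0.082
gripper_force: 55.0
t: 18.15
tool_pos: [0.6013, -0.1566, 0.0921]
orientation: [0.924, -0.015, 0.381, 0.002]
force: [0.8, -0.4, -5.4]
width: 0.084
gripper_force: 55.0
```

```bash
C="python3 -m crank"
$C '[0,0,0,-0.2,0,0.2,255, 0,0,0,-0.2,0,0.2,255, 0,0,0,0,0,0,255]'
$C '[0,0,0,-0.1,0,0.1,255, 0,0,0,0,0,0,255]'
$C '[0,0,0,-0.1,0,0.1,255, 0,0,0,0,0,0,255]'
```

```text
t: 18.45
tool_pos: [0.6014, -0.1566, 0.0866]
orientation: [0.924, -0.015, 0.381, 0.002]
force: [0.4, 0.1, -6.5]
width: 0.083
gripper_force: 55.0
t: 18.65
tool_pos: [0.6015, -0.1566, 0.0854]
orientation: [0.924, -0.015, 0.382, 0.002]
force: [-1.1, -0.3, -6.5]
width: 0.08
gripper_force: 55.0
t: 18.85
tool_pos: [0.6014, -0.1565, 0.0839]
orientation: [0.924, -0.015, 0.382, 0.002]
force: [-1.3, -0.5, -5.8]
width: 0.083
gripper_force: 55.0
```

```bash
C="python3 -m crank"
$C '[0,0,0,-0.1,0,0.1,255, 0,0,0,0,0,0,255]'
$C '[0,0,0,-0.1,0,0.1,255, 0,0,0,0,0,0,255]'
$C '[0,0,0,-0.05,0,0.05,255, 0,0,0,0,0,0,255]'
```

```text
t: 19.05
tool_pos: [0.6014, -0.1565, 0.0824]
orientation: [0.924, -0.015, 0.382, 0.002]
force: [1.4, -0.2, -5.5]
width: 0.084
gripper_force: 55.0
t: 19.25
tool_pos: [0.6015, -0.1566, 0.0812]
orientation: [0.924, -0.015, 0.382, 0.002]
force: [0.4, 0.4, -4.9]
width: 0.081
gripper_force: 55.0
t: 19.45
tool_pos: [0.6019, -0.1566, 0.081]
orientation: [0.924, -0.015, 0.382, 0.002]
force: [-0.5, -0.6, -2.9]
width: 0.084
gripper_force: 55.0
```

The hook is resting on the rail: contact came at the expected height and part of the weight is now carried. I'll slide it along toward the marker.

```bash
C="python3 -m crank"
$C '[0,0,0,0,0,0,255, 0,0,0,0,0,0,255, 0,0,0,0,-0.2,0,255, 0,0,0,0,-0.5,0.01,255, 0,0,0,0,-0.6,0.01,255]'
$C '[0,0,0,0.01,-0.8,0.01,255, 0,0,0,0,-0.8,0.02,255, 0,0,0,0.01,-0.8,0.01,255, 0,0,0,0,-0.8,0.02,255, 0,0,0,0.01,-0.8,0.01,255]'
$C '[0,0,0,0.01,-0.8,0.01,255, 0,0,0,0,-0.8,0.02,255, 0,0,0,0.01,-0.8,0.01,255, 0,0,0,0,-0.8,0.02,255, 0,0,0,0.01,-0.6,0.01,255]'
$C '[0,0,0,0,-0.4,0,255, 0,0,0,0,0,0,255, 0,0,0,0,0,0,255]'
```

```text
t: 19.95
tool_pos: [0.6023, -0.1437, 0.0808]
orientation: [0.924, -0.015, 0.382, 0.002]
force: [-0.5, -3.3, -0.1]
width: 0.084
gripper_force: 55.0
t: 20.45
tool_pos: [0.604, -0.103, 0.0808]
orientation: [0.924, -0.015, 0.382, 0.002]
force: [-1.0, -4.1, -0.4]
width: 0.082
gripper_force: 55.0
t: 20.95
tool_pos: [0.6058, -0.0649, 0.0808]
orientation: [0.924, -0.015, 0.382, 0.002]
force: [-0.3, -3.1, -0.7]
width: 0.086
gripper_force: 55.0
t: 21.25
tool_pos: [0.6059, -0.0612, 0.0807]
orientation: [0.924, -0.014, 0.382, 0.002]
force: [-0.6, -0.1, -0.2]
width: 0.082
gripper_force: 55.0
```

Run:
```python
from h import *
s=wrist('w5');w=cv2.imread('pics/w5.png');h=cv2.cvtColor(w,cv2.COLOR_BGR2HSV);m=cv2.inRange(h,(20,120,60),(35,255,255))
for v in range(0,120,8):
    u=np.flatnonzero(m[v]);sp=np.split(u,np.flatnonzero(np.diff(u)>1)+1) if len(u) else [];print(v,[(int(a[0]),int(a[-1])) for a in sp],[onz('wrist',(a[0]+a[-1])/2,v,.236)[:2].tolist() for a in sp])
for z in (.233,.238,.295): print(z,proj('wrist',(.593,-.059,z)),proj('wrist',(.583,-.059,z)))
print(s['tool_pos'])
```

```text
0 [(189, 301)] [[0.5802, -0.061]]
8 [(191, 300)] [[0.5777, -0.0611]]
16 [(192, 299)] [[0.5752, -0.061]]
24 [(194, 298)] [[0.5728, -0.0611]]
32 [(195, 297)] [[0.5706, -0.061]]
40 [(239, 266)] [[0.5684, -0.0621]]
48 [(239, 267)] [[0.5663, -0.0621]]
56 [(239, 266)] [[0.5643, -0.0619]]
64 [(239, 266)] [[0.5625, -0.0619]]
72 [(239, 266)] [[0.5606, -0.0618]]
80 [(239, 266)] [[0.5589, -0.0618]]
88 [(239, 266), (315, 505)] [[0.5572, -0.0618], [0.5564, -0.0842]]
96 [(239, 510)] [[0.555, -0.0788]]
104 [(239, 511)] [[0.5534, -0.0785]]
112 [(239, 511)] [[0.552, -0.0782]]
0.233 [234.9 -18.1] [234.8   8.6]
0.238 [233.5 -46. ] [233.3 -19.8]
0.295 [  133.4 -2000.8] [   39.  -3536.3]
[ 0.60589728 -0.06119073  0.0807102 ]
```

The marker is centred on column 246 and the hook on column 252, so they line up to within about 1-2 mm. The rail now carries the weight. I'll release and back off.

```bash
C="python3 -m crank"
$C '[0,0,0,0,0,0,235, 0,0,0,0,0,0,220, 0,0,0,0,0,0,180, 0,0,0,0,0,0,120, 0,0,0,0,0,0,60]'
$C '[0,0,0,0,0,0,0, 0,0,0,0,0,0,0, 0,0,0,0,0,0,0, 0,0,0,0,0,0,0, 0,0,0,0,0,0,0]'
$C '[0,0,0,0,0,-0.5,0, 0,0,0,0,0,-1,0, 0,0,0,0,0,-1.5,0, 0,0,0,0,0,-2,0, 0,0,0,0,0,-2,0]'
$C '[0,0,0,0,0,-2,0, 0,0,0,0,0,-1.5,0, 0,0,0,0,0,-0.5,0, 0,0,0,0,0,0,0, 0,0,0,0,0,0,0]'
for i in 1 2 3 4; do $C '[0,0,0,0,0,0,0, 0,0,0,0,0,0,0, 0,0,0,0,0,0,0, 0,0,0,0,0,0,0, 0,0,0,0,0,0,0]' >/dev/null; done
python3 - <<'E'
from h import *
L=[]
for k in range(2):
    s=wrist(f'w6{k}');w=cv2.imread(f'pics/w6{k}.png');h=cv2.cvtColor(w,cv2.COLOR_BGR2HSV);m=cv2.inRange(h,(20,120,60),(35,255,255))
    print(s['t'],s['tool_pos'],s['force'])
    for v in range(0,150,8):
        u=np.flatnonzero(m[v]);sp=np.split(u,np.flatnonzero(np.diff(u)>1)+1) if len(u) else [];print(v,[(int(a[0]),int(a[-1])) for a in sp],end=' ')
    print()
for P in [(.608,-.061,.199),(.608,-.061,.221),(.590,-.061,.16),(.590,-.061,.12)]: print(proj('wrist',P))
E
```

```text
t: 21.8
tool_pos: [0.6058, -0.0617, 0.0805]
orientation: [0.924, -0.015, 0.382, 0.002]
force: [0.0, 1.1, 0.2]
width: 0.376
gripper_force: 0.0
t: 22.3
tool_pos: [0.6058, -0.0616, 0.0805]
orientation: [0.924, -0.015, 0.382, 0.002]
force: [0.1, 0.5, -0.4]
width: 0.812
gripper_force: 0.0
t: 22.8
tool_pos: [0.5552, -0.0606, 0.1307]
orientation: [0.924, -0.015, 0.381, 0.002]
force: [0.3, 1.4, -0.1]
width: 1.0
gripper_force: 0.0
t: 23.3
tool_pos: [0.5281, -0.0601, 0.159]
orientation: [0.924, -0.015, 0.382, 0.002]
force: [0.5, 0.4, 0.4]
width: 1.0
gripper_force: 0.0
25.3 [ 0.52819328 -0.05995955  0.15849289] [-1.02951797  0.52189816  0.26101249]
0 [(224, 271)] 8 [(225, 271)] 16 [(226, 270)] 24 [(227, 270)] 32 [(227, 270)] 40 [(228, 269)] 48 [(229, 269)] 56 [(229, 268)] 64 [(230, 268)] 72 [(231, 268)] 80 [(231, 267)] 88 [(246, 258)] 96 [(246, 258)] 104 [(242, 450)] 112 [(242, 453)] 120 [(242, 457)] 128 [(242, 455)] 136 [(242, 448)] 144 [(248, 258)] 
25.35 [ 0.52816782 -0.05995752  0.15848685] [-0.92055675 -0.48133761  0.17845412]
0 [(224, 271)] 8 [(225, 271)] 16 [(226, 270)] 24 [(227, 270)] 32 [(227, 270)] 40 [(228, 269)] 48 [(229, 269)] 56 [(229, 268)] 64 [(230, 268)] 72 [(231, 268)] 80 [(231, 267)] 88 [(246, 258)] 96 [(246, 258)] 104 [(242, 450)] 112 [(242, 453)] 120 [(242, 457)] 128 [(242, 455)] 136 [(242, 448)] 144 [(248, 258)] 
[249.   91.5]
[248.4  63.5]
[250.4 148.2]
[251.  176.7]
```

The bracket is still and upright, and its hook is about 2 mm from the marker's middle. The gripper is clear, so I'll hand the job in.

```bash
python3 -c "
from rig import manip
print(manip.finish_job())"
```

```text
the job is handed in; nothing more can be done
None
```

The job is handed in: the bright bracket hangs still and upright on the rail, its hook about 2 mm from the middle of the yellow marker by the wrist camera, and the gripper is clear; the judge returned no verdict.

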